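Open the drying-air valve halfway and hold the telescopic lance up at its second stop

TASK

Get the bench air-drying lance ready for use: first turn the lever of its ball valve to half open (45 degrees, over the middle mark) and leave it there. Then pinch the lance's head so that the latch button in its side is pressed in, and with the button kept pressed draw the head straight up, past the first stop, to the second stop where it will go no further. Finish while still holding it there, button pressed and lance fully extended, and leave the things lying around where they are.

Things in the scene. Friction and masses are not known exactly. Their poses are not given: they have to be found in the camera images.
- station: The fixed bench air-drying station: an aluminium base plate 90 mm (x) by 190 mm (y), 16 mm thick; origin under its centre on the work surface, z up. In its frame the telescopic column stands at (0, +55 mm), the ball valve at (0, -55 mm), with a pipe along y between them. The column's fixed outer tube (39 mm across) ends 98 mm above the work surface.
- valve_lever (a joint): Angle of the valve's lever, rad: 0 shut (lever along the station's +x, square to the pipe), growing clockwise seen from above to 1.571 fully open (along the station's -y, away from the column). Half open is 0.785. Below it a curved guide wire has three radial marks: shut, half (the longest), full. It stays where it is left, turns with 0.07 N m, and starts at 0 to 0.3.
- valve_axis (a point): The point on the lever's upright turning axis, at the height of lever_grip; its axes are those of the station.
- lever_grip (a point): Centre of the upright rubber tab at the lever's end: 55 mm from the turning axis, 96 mm above the work surface. The tab is 26 mm long (along the lever), 10 mm thick, from 74 to 108 mm above the work surface; the lever bar is 9 mm wide, its underside 73 mm up. x points outward along the lever, z up. Nothing else within 55 mm of it is higher than 72 mm, save the lever's hub (84 mm).
- lance_head: The grey head on top of the telescopic lance, a rounded box 32 mm (x) by 36 mm (y) by 44 mm high, a short steel nozzle pointing to its -x; origin at the middle of its underside (104 mm above the work surface while retracted), axes as the station's. The black ribbed latch button stands out of its +y face.
- head_centre (a point): Centre of the lance's head, 22 mm above its underside: 126 mm above the work surface while the lance is retracted, 226 mm when fully extended. Axes as the station's: pinch along y to press the button (plain face 18 mm from here at -y, button face 26.5 mm at +y when out, 19.5 mm when pressed in).
- lance_button (a joint): Travel of the latch button into the head, m: 0 out, 0.007 fully pressed. Face 22 mm wide (x), 30 mm high, centred on the head's height. It takes 2 N to start and 5.5 N to press fully, and springs out when let go. Pressed over 5 mm it frees the lance; when out, the latch blocks the lance when retracted and again at the first stop.
- lance_rod (a joint): How far the thin inner rod, which carries the head, is drawn up out of the sleeve, m: 0 to 0.05. It moves first, pull about 3 N; 0.05 is the first stop (head 50 mm up).
- lance_sleeve (a joint): How far the thicker sleeve is drawn up out of the fixed outer tube, m: 0 to 0.05. It follows after the first stop, pull about 6 N; with rod and sleeve both at 0.05 the lance is at its second stop, a firm end (head 100 mm up). Both are spring loaded and sink back when let go, until the latch catches them about 18 mm (or, from higher up, at most 70 mm) up.
- syringe_a: Bystander: a clear plastic syringe, 19 x 110 x 25 mm, lying in front of the station; loose, to be left where it is.
- tape_1: Bystander: a black roll of tape, 62 mm across, 19 mm high, beside the station near the column end; loose, to be left where it is.
- label_box: Bystander: a small carton, 40 x 63 x 28 mm, on the right, behind the fixed instrument tray; loose, to be left where it is.
- kidney_dish: Bystander: a steel kidney dish, 92 x 184 x 35 mm, to the robot's left; loose, to be left where it is.
- mosquito_clamp: Bystander: a ring-handled steel clamp, 53 x 126 x 7 mm, to the robot's left; loose, to be left where it is.
- battery_1: Bystander: a battery, 15 x 50 x 15 mm, lying behind the fixed instrument tray; loose, to be left where it is.

How it is judged:
On the way, in this order (a step that is already met when the one before it is completed fails the run):
1. the valve lever stands half open (value of joint valve_lever between 0.645 and 0.925 rad and value of joint lance_rod below 0.01 m), for 0.3 s.
2. the latch button is pressed by the fingers (value of joint lance_button above 0.005 m and contact force between the fingers and lance_head above 2 N), for 0.1 s.
3. the lance is drawn up to its second stop (value of joint each of lance_rod, lance_sleeve above 0.046 m), for 0.2 s.
At the end, for the whole second after the job is handed in: The fingers still hold the lance's head with more than 2 N, the button is pressed in by more than 5 mm, rod and sleeve are each drawn out by more than 46 mm (of 50), the head is more than 195 mm above the work surface and at rest, and the valve lever stands within 8 degrees of 45 degrees (all of step 2 and all of step 3 and value of joint valve_lever between 0.645 and 0.925 rad and linear speed of lance_head below 0.02 m/s and z of lance_head in the frame of station above 0.195 m); the arm keeps its last pose, push and grip.
It fails at once if one of the things lying around is shifted by more than 30 mm (distance of any of syringe_a, tape_1, label_box, kidney_dish, mosquito_clamp, battery_1 from where it was at the start of the episode above 0.03 m).
It fails at once if the lance is drawn up before the valve stands half open (value of joint any of lance_rod, lance_sleeve above 0.015 m and not (value of joint valve_lever between 0.645 and 0.925 rad)).
It also fails if it takes over 45 s, if anything falls off the work surface, if the arm or the gripper's body presses on something with over 40 N, if the wrist force passes 120 N, or if a joint passes its speed limit or range.

ROBOT

A 6-joint arm with a two-finger parallel gripper is mounted at the origin on a cart in front of the work surface, level with it; the furniture and walls round the work are solid. World frame = base frame: x ahead of the robot, y to its left, z up, the work surface at z = 0. Lengths are in m, angles in rad, forces in N, time in s.
With the tool pointing down it reaches from about 0.425 to 1.125 m from the base axis. Payload 14.9 kg.
Tool frame: the origin (TCP) lies on the centre line of the jaws, within the pads' length; the fingertips stand 11 mm ahead of it and the grasp point (between the pads) lies 8 mm behind it; z points along the fingers, y is the line along which they close (so a half turn about z gives the same grasp; the last joint's range is limited). The gripper opens to 91 mm and grips with 3 to 60 N. Pads are 32 mm wide; open, the fingers measure 118 mm over their backs; the gripper's body (76 mm by 178 mm) begins 60 mm behind the grasp point.
Start: joints at [1.242, 0.379, 1.734, -0, 1.028, -0.033], TCP at [0.204, 0.67, 0.225] pointing down, gripper open.
Joint ranges: [-2.77, 2.77], [-0.74, 2.19], [0, 2.66], [-1.06, 4.2], [0.31, 2.87], [-3.08, 3.08]. Speed limits (rad/s): [1.89, 1.89, 2.39, 3.14, 3.14, 3.14].

INTERFACE

Orientations are given as [roll, pitch, yaw] about the fixed x, y, z axes, in that order (R = Rz(yaw) Ry(pitch) Rx(roll)).
In Python, from plant import get_state, camera, get_calibration, order gives the robot as it stands.
- The arm moves only by the tool move_arm, never from a script. Its argument "series" is a list that holds one entry, the list of rows, each a list of 7 numbers: the turn, a rotation vector about the tool's x, y, z in units of 6 degrees (1.0 is 6 degrees), then the shift along the tool's x, y, z in units of 25 mm (1.0 is 25 mm), then the closure, from 0 (fully open) to 1 (shut). A call has 1 to 20 rows; each row shifts and turns the commanded pose from where the row before left it, along the tool's axes as they then stand; what a row does not reach is not made up. A row lasts 1/8 s, in which the tool goes at most 62.5 mm and 10.7 degrees, less where a joint would pass 70% of its speed; a pose out of reach is approached as far as the arm can. A call is refused whole if a number of a shift passes 1 or a number of a turn 1, either way. A call with a gripper value outside its range is refused whole. The fingers move at their own pace and stop on an object; "grip_force" is the grip in N (left out, the last holds). Time passes only in rows, so rows that do not move let the fingers close. It gives the time, the measured TCP pose, the force, the opening and the grip force at its end, in the units of the state.
- get_state(): the state, without advancing time (a new reading comes with each control period).
- camera(name): name is "side" or "top"; returns the picture (420x560x3 uint8, red, green, blue); there is no depth.
- get_calibration(name): a dict with "K" (3x3 intrinsics, pixels), "pose" (4x4, takes a point from camera to world coordinates). Camera axes: x right, y up, looking along -z (the intrinsics and any distortion apply to the point x, -y, -z); pixel columns grow to the right and rows downward; lengths in m; the calibration is good to about 2 mm. A picture is of the moment at which its call begins. get_calibration takes no time and is no camera call.
- order.finish_job(): hands the job in; it is judged then, once.
The state is a dict: "time_s": time; "qpos": joint angles; "joint_vel": joint speeds; "effort": joint torques, N m; "tool_pos": TCP position; "eef_rot": TCP orientation; "force": force on the tool from outside, world axes, zero at the start; "moment": the same for the moment, N m; "finger_gap": opening from 0.0 (shut) to 1.0 (fully open); "grip_force": force on a finger pad.
Only numpy, scipy, OpenCV 4.12 (cv2) and the standard library are available. Lean on these libraries where they do the work, as an engineer would, in place of code of your own. Each camera call takes 0.05 s, during which the arm holds its last target. There are 200 camera calls.

## Working session

There is one attempt and no reset: what is moved stays moved. The work goes in short steps, Python scripts to look and compute and a tool call to move; the robot and the scene stay as the last step left them, time stands still between calls to the robot, and variables do not carry over. Pictures are saved under pics/ and viewed, at most 10 in all, crops included, and the job is handed in when it is done.

Besides the shell and the picture viewer there is one more tool, called after "Emit:" by a JSON object that holds its "op" and its "data", one argument or row to a line. move_arm: Moves the arm, as the interface text tells. Its arguments: {"type":"object","properties":{"series":{"type":"array","items":{"type":"array","items":{"type":"array","items":{"type":"number"}}}},"grip_force":{"type":"number"}},"required":["series"]}

```bash
mkdir -p pics; python3 - <<'E'
from plant import *
import cv2,numpy as np
for n in("top","side"):
    cv2.imwrite(f"pics/{n}0.png",camera(n)[:,:,::-1]);c=get_calibration(n);print(n,{k:np.round(v,3).tolist() if not isinstance(v,str) else v for k,v in c.items()})
s=get_state();print({k:np.round(v,3).tolist() for k,v in s.items()})
E
```

```text
top {'K': [[381.456, 0.0, 269.079], [0.0, 381.456, 209.418], [0.0, 0.0, 1.0]], 'pose': [[0.027, 0.994, -0.108, 0.353], [-0.999, 0.03, 0.026, 0.237], [0.029, 0.107, 0.994, 1.16], [0.0, 0.0, 0.0, 1.0]]}
side {'K': [[475.254, 0.0, 271.965], [0.0, 475.254, 210.026], [0.0, 0.0, 1.0]], 'pose': [[-0.97, -0.159, 0.185, 0.732], [0.243, -0.597, 0.765, 1.32], [-0.011, 0.787, 0.617, 0.995], [0.0, 0.0, 0.0, 1.0]]}
{'time_s': 0.1, 'qpos': [1.242, 0.379, 1.735, -0.0, 1.029, -0.033], 'joint_vel': [0.0, -0.001, -0.002, -0.002, -0.001, 0.001], 'effort': [-0.0, -76.503, -43.53, 0.065, 0.04, 0.0], 'tool_pos': [0.204, 0.669, 0.224], 'eef_rot': [-3.141, -0.0, 2.846], 'force': [0.373, -0.916, -1.081], 'moment': [-0.031, 0.038, 0.029], 'grip_force': 0.0, 'finger_gap': 0.997}
```

View pics/top0.png

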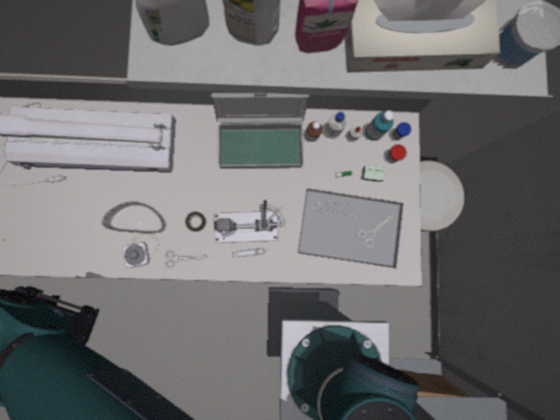

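View pics/side0.png

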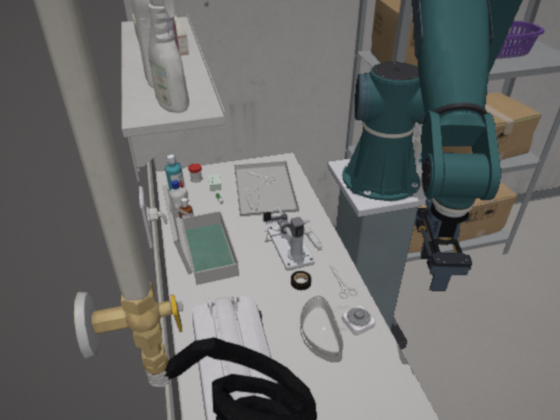

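The top view shows the station at about (213–282, 208–242), with the column on the left and the valve on the right. In the side view it is at about (265–320, 210–265). I'll zoom in on both.

```bash
python3 - <<'E'
import cv2,numpy as np
t=cv2.imread("pics/top0.png")[190:260,195:300]; s=cv2.imread("pics/side0.png")[195:275,250:335]
t=cv2.resize(t,None,fx=7,fy=7,interpolation=cv2.INTER_CUBIC);cv2.imwrite("pics/tc.png",t)
s=cv2.resize(s,None,fx=7,fy=7,interpolation=cv2.INTER_CUBIC);cv2.imwrite("pics/sc.png",s)
E
```

```text
(no output)
```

View pics/tc.png

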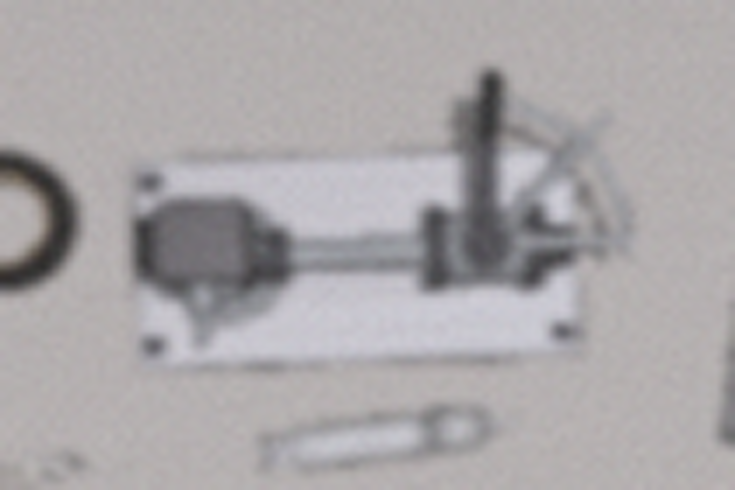

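View pics/sc.png

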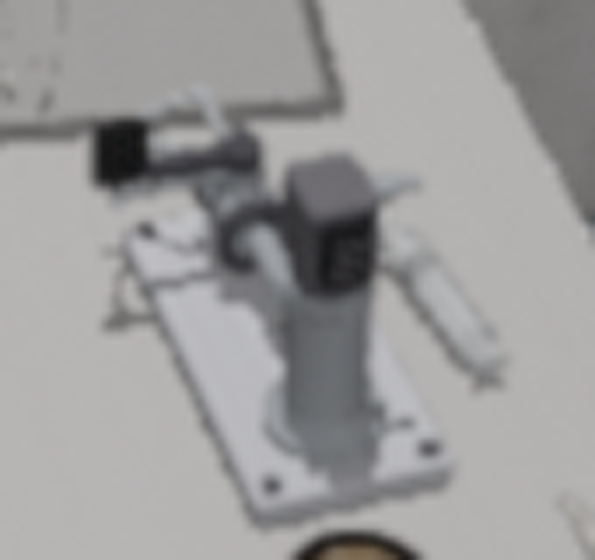

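The top crop shows the plate corners (135,160), (580,152), (582,355), (140,365), the head top at (203,243), the hub at (487,245) and the black tab at (490,95). In the side crop the head top is at (333,187), the tab at (122,152) and the hub at (238,148). I'll triangulate these points.

```bash
cat > h.py <<'E'
import numpy as np
from plant import get_calibration
from scipy.spatial.transform import Rotation as R
def ray(n,uv):
    c=get_calibration(n);P=np.array(c["pose"]);d=np.linalg.inv(c["K"])@[uv[0],uv[1],1];return P[:3,3],P[:3,:3]@(d*[1,-1,-1])
def plane(n,uv,z):
    o,d=ray(n,uv);return o+d*(z-o[2])/d[2]
def tri(a,b):
    o,d=ray("top",a);p,e=ray("side",b);s=np.linalg.lstsq(np.c_[d,-e],p-o,rcond=None)[0];A=o+d*s[0];B=p+e*s[1];return (A+B)/2,np.linalg.norm(A-B)
T=lambda p:((np.array(p)+.5)/7-.5)+[195,190]
S=lambda p:((np.array(p)+.5)/7-.5)+[250,195]
E
python3 - <<'E'
from h import *
np.set_printoptions(precision=4,suppress=True)
for n,a,b in[("head top",(203,243),(333,187)),("tab",(490,98),(122,140)),("hub",(487,243),(238,145))]:print(n,*tri(T(a),S(b)))
c=[plane("top",T(p),.016) for p in[(135,160),(580,152),(582,355),(140,365)]]
print("corners",np.array(c),np.mean(c,0))
for i,j in((0,1),(3,2)):
    d=c[i]-c[j];print("yaw",np.arctan2(d[1],d[0])-np.pi/2,np.linalg.norm(d))
c=[plane("side",S(p),.016) for p in[(128,240),(255,515),(450,465)]];print("side corners",np.array(c),(c[0]+c[2])/2)
d=c[1]-c[0];print(np.arctan2(d[1],d[0])-np.pi/2,np.linalg.norm(d))
print("head@.148",plane("top",T((203,243)),.148),plane("side",S((333,187)),.148))
print("tab@.108",plane("top",T((490,98)),.108),"hub@.084",plane("top",T((487,243)),.084))
E
```

```text
head top [0.4204 0.3312 0.142 ] 0.0007748304108561258
tab [0.4838 0.2233 0.096 ] 0.001638573340527767
hub [0.4289 0.2219 0.0805] 0.0031664852788698193
corners [[0.4631 0.3734 0.016 ]
 [0.4723 0.1826 0.016 ]
 [0.3851 0.1795 0.016 ]
 [0.3756 0.3676 0.016 ]] [0.424  0.2758 0.016 ]
yaw 0.0481470051690609 0.1910778477618987
yaw 0.05044663134250915 0.18826557847265768
side corners [[0.4754 0.1974 0.016 ]
 [0.4661 0.3808 0.016 ]
 [0.3793 0.3733 0.016 ]] [0.4273 0.2854 0.016 ]
0.050359110834593324 0.18363078318985646
head@.148 [0.4196 0.3307 0.148 ] [0.4229 0.338  0.148 ]
tab@.108 [0.4831 0.2232 0.108 ] hub@.084 [0.4271 0.2224 0.084 ]
```

Emit:
{"op": "move_arm", "data": {
  "series": [
    [[0,0,-0.82,0,0,0,0.3],[0,0,-0.82,0,0,0,0.3],[0,0,-0.82,0,0,0,0.3],[0,0,-0.82,0,0,0,0.3],[0,0,0,-0.55,-1,0,0.3],[0,0,0,-0.55,-1,0,0.3],[0,0,0,-0.55,-1,0,0.3],[0,0,0,-0.55,-1,0,0.3],[0,0,0,-0.55,-1,0,0.3],[0,0,0,-0.55,-1,0,0.3],[0,0,0,-0.55,-1,0,0.3],[0,0,0,-0.55,-1,0,0.3],[0,0,0,-0.55,-1,0,0.3],[0,0,0,-0.55,-1,0,0.3],[0,0,0,-0.55,-1,0,0.3],[0,0,0,-0.55,-1,0,0.3],[0,0,0,-0.55,-1,0,0.3],[0,0,0,-0.55,-1,0,0.3],[0,0,0,-0.55,-1,0,0.3],[0,0,0,-0.55,-1,0,0.3]]
  ],
  "grip_force": 15
}}

```text
time_s: 2.6
tool_pos: [0.4432, 0.2792, 0.2249]
eef_rot: [3.142, 0.0, -3.094]
force: [0.5, -0.2, 0.7]
finger_gap: 0.699
grip_force: 0.0
```

Emit:
{"op": "move_arm", "data": {
  "series": [
    [[0,0,0,-0.48,-0.77,0.5,0.3],[0,0,0,-0.48,-0.77,0.5,0.3],[0,0,0,-0.48,-0.77,0.5,0.3],[0,0,0,0,0,0.5,0.3],[0,0,0,0,0,0.5,0.3],[0,0,0,0,0,0,0.3]]
  ]
}}

```text
time_s: 3.35
tool_pos: [0.4807, 0.2248, 0.1615]
eef_rot: [-3.141, -0.002, -3.093]
force: [-0.2, -1.0, 0.3]
finger_gap: 0.701
grip_force: 0.0
```

```bash
python3 - <<'E'
from plant import *
import cv2,numpy as np
s=get_state();print(s["tool_pos"],s["eef_rot"],s["force"])
a=camera("top")[175:265,195:315,::-1];b=camera("side")[170:275,240:340,::-1]
f=lambda i:cv2.resize(i,(400,int(400*i.shape[0]/i.shape[1])),interpolation=cv2.INTER_CUBIC)
a,b=f(a),f(b);h=max(a.shape[0],b.shape[0]);o=np.zeros((h,800,3),np.uint8);o[:a.shape[0],:400]=a;o[:b.shape[0],400:]=b
cv2.imwrite("pics/c1.png",o)
E
```

```text
[0.48066149 0.22476709 0.16145283] [-3.14102764e+00 -1.69467617e-03 -3.09330274e+00] [-0.19766863 -0.99655768  0.25891842]
```

View pics/c1.png

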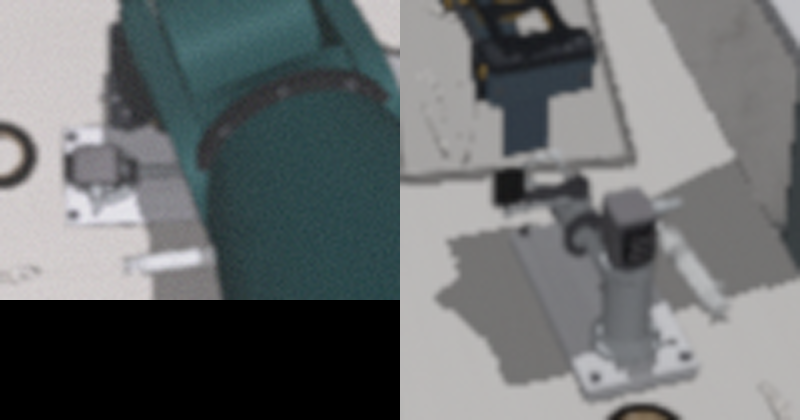

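The near finger, at (525,150) in the right-hand crop, stands over the tab at (510,187). I'll go down and pinch.

Emit:
{"op": "move_arm", "data": {
  "series": [
    [[0,0,0,0,0,0.6,0.3],[0,0,0,0,0,0.6,0.3],[0,0,0,0,0,0.6,0.3],[0,0,0,0,0,0.6,0.3],[0,0,0,0,0,0.5,0.3],[0,0,0,0,0,0,0.95],[0,0,0,0,0,0,0.95],[0,0,0,0,0,0,0.95],[0,0,0,0,0,0,0.95],[0,0,0,0,0,0,0.95],[0,0,0,0,0,0,0.95]]
  ]
}}

```text
time_s: 4.82
tool_pos: [0.4817, 0.2246, 0.09]
eef_rot: [3.142, 0.0, -3.094]
force: [-0.6, 0.1, 1.5]
finger_gap: 0.109
grip_force: 15.0
```

Emit:
{"op": "move_arm", "data": {
  "series": [
    [[0,0,0.75,0,-0.173,0,0.95],[0,0,0.75,0,-0.173,0,0.95],[0,0,0.75,0,-0.173,0,0.95],[0,0,0.75,0,-0.173,0,0.95],[0,0,0.75,0,-0.173,0,0.95],[0,0,0,0,0,0,0.95]]
  ]
}}

```text
time_s: 5.58
tool_pos: [0.4786, 0.2034, 0.09]
eef_rot: [3.141, -0.001, 2.794]
force: [-6.7, 5.6, 3.5]
finger_gap: 0.111
grip_force: 15.0
```

Emit:
{"op": "move_arm", "data": {
  "series": [
    [[0,0,0.75,0,-0.173,0,0.95],[0,0,0.75,0,-0.173,0,0.95],[0,0,0.75,0,-0.173,0,0.95],[0,0,0.75,0,-0.173,0,0.95],[0,0,0.75,0,-0.173,0,0.95],[0,0,0,0,0,0,0.95],[0,0,0,0,0,0,0.95]]
  ]
}}

```text
time_s: 6.45
tool_pos: [0.4677, 0.1853, 0.0899]
eef_rot: [-3.141, -0.003, 2.402]
force: [-10.2, 15.7, 6.3]
finger_gap: 0.109
grip_force: 15.0
```

Emit:
{"op": "move_arm", "data": {
  "series": [
    [[0,0,0,0,0,0,0.5],[0,0,0,0,0,0,0.5],[0,0,0,0,0,0,0.5],[0,0,0,0,0,-0.8,0.5],[0,0,0,0,0,-1,0.5],[0,0,0,0,0,-1,0.5],[0,0,0,0,0,-1,0.3],[0,0,-0.9,0,0,-1,0],[0,0,-0.9,0,0,-1,0],[0,0,-0.9,0,0,0,0],[0,0,-0.9,0,0,0,0],[0,0,-0.9,0,0,0,0],[0,0,-0.9,0,0,0,0],[0,0,-0.9,0,0,0,0],[0,0,-0.9,0,0,0,0],[0,0,-0.3,0,0,0,0],[0,0,0,0,0,0,0]]
  ]
}}

```text
time_s: 8.57
tool_pos: [0.4689, 0.1843, 0.2349]
eef_rot: [-3.142, -0.0, -3.095]
force: [-0.1, 0.4, -0.1]
finger_gap: 1.0
grip_force: 0.0
```

```bash
cat > two.py <<'E'
from plant import *
import cv2,numpy as np,sys
a=camera("top")[175:265,195:315,::-1];b=camera("side")[170:275,240:340,::-1]
f=lambda i:cv2.resize(i,(400,int(400*i.shape[0]/i.shape[1])),interpolation=cv2.INTER_CUBIC)
a,b=f(a),f(b);h=max(a.shape[0],b.shape[0]);o=np.zeros((h,800,3),np.uint8);o[:a.shape[0],:400]=a;o[:b.shape[0],400:]=b
cv2.imwrite(sys.argv[1],o)
E
python3 two.py pics/c2.png
```

```text
(no output)
```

View pics/c2.png

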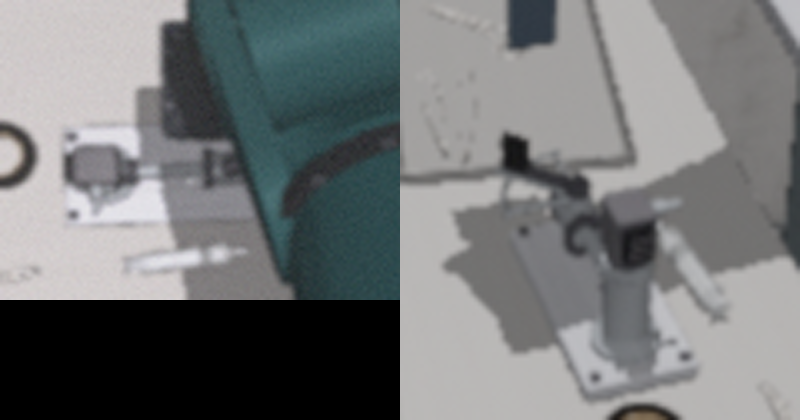

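The lever now points between the marks: tab at (515,153), hub at (577,185) in the right-hand crop. I'll measure its angle.

```bash
python3 - <<'E'
from h import *
f=lambda p:((np.array(p)-400*np.array([1,0])+.5)/4-.5)+[240,170]
h=plane("side",f((577,184)),.082)
for n,p in(("old",(510,187)),("new",(515,153))):
    t=plane("side",f(p),.092);d=t-h;print(n,t,.049-np.arctan2(d[1],d[0]),np.linalg.norm(d[:2]))
print(h)
E
```

```text
old [0.4836525  0.22736909 0.092     ] 0.002359704740991078 0.05333673785527353
new [0.4700268  0.18758303 0.092     ] 0.8038211056130702 0.05443898494888312
[0.43037376 0.22488235 0.082     ]
```

Emit:
{"op": "move_arm", "data": {
  "series": [
    [[0,0,0,0.24,0.86,0,0],[0,0,0,0.24,0.86,0,0],[0,0,0,0.24,0.86,0,0],[0,0,0,0.24,0.86,0,0],[0,0,0,0.24,0.86,0,0],[0,0,0,0.24,0.86,0,0],[0,0,0,0.19,0.83,0,0],[0,0,0,0,0,0.8,0],[0,0,0,0,0,0.8,0],[0,0,0,0,0,0,0],[0,0,0,0,0,0,0]]
  ]
}}

```text
time_s: 10.05
tool_pos: [0.4214, 0.3322, 0.1956]
eef_rot: [3.141, 0.0, -3.094]
force: [-0.0, 1.1, 0.0]
finger_gap: 1.004
grip_force: 0.0
```

```bash
python3 two.py pics/c3.png
```

```text
(no output)
```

View pics/c3.png

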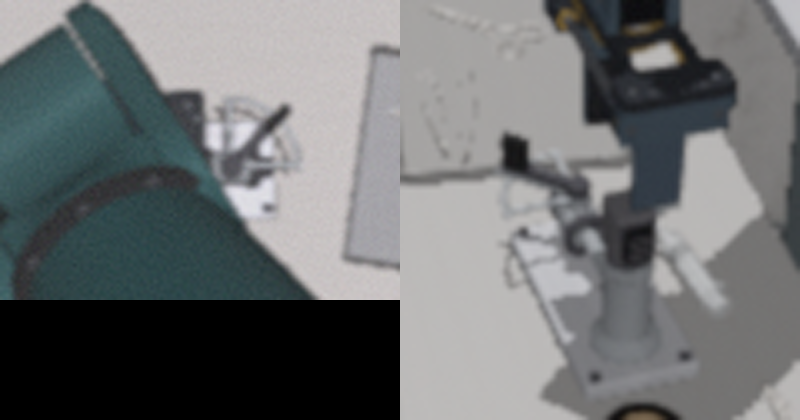

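In the top view the lever lies at about 45°, pointing from (232,165) to (287,110), and the fingers straddle the head. I'll go down and pinch.

Emit:
{"op": "move_arm", "data": {
  "series": [
    [[0,0,0,0,0,0.62,0],[0,0,0,0,0,0.62,0],[0,0,0,0,0,0.62,0],[0,0,0,0,0,0.62,0],[0,0,0,0,0,0.62,0],[0,0,0,0,0,0,0.4],[0,0,0,0,0,0,0.7],[0,0,0,0,0,0,0.7],[0,0,0,0,0,0,0.7],[0,0,0,0,0,0,0.7],[0,0,0,0,0,0,0.7]]
  ],
  "grip_force": 35
}}

```text
time_s: 11.52
tool_pos: [0.4214, 0.3323, 0.1178]
eef_rot: [3.141, 0.001, -3.094]
force: [-1.3, 2.4, 4.4]
finger_gap: 0.407
grip_force: 35.0
```

Emit:
{"op": "move_arm", "data": {
  "series": [
    [[0,0,0,0,0,-0.3,0.7],[0,0,0,0,0,-0.3,0.7],[0,0,0,0,0,-0.3,0.7],[0,0,0,0,0,-0.3,0.7],[0,0,0,0,0,-0.3,0.7],[0,0,0,0,0,-0.3,0.7],[0,0,0,0,0,-0.3,0.7],[0,0,0,0,0,-0.3,0.7],[0,0,0,0,0,-0.3,0.7],[0,0,0,0,0,-0.3,0.7],[0,0,0,0,0,-0.3,0.7],[0,0,0,0,0,-0.3,0.7],[0,0,0,0,0,0,0.7],[0,0,0,0,0,0,0.7]]
  ]
}}

```text
time_s: 13.28
tool_pos: [0.4213, 0.3323, 0.2075]
eef_rot: [3.141, 0.001, -3.094]
force: [3.3, 6.1, -5.5]
finger_gap: 0.4
grip_force: 35.0
```

Still held, with a 5.5 N pull as expected. Now the last part, up to the firm end.

Emit:
{"op": "move_arm", "data": {
  "series": [
    [[0,0,0,0,0,-0.1,0.7],[0,0,0,0,0,-0.1,0.7],[0,0,0,0,0,-0.1,0.7],[0,0,0,0,0,-0.08,0.7],[0,0,0,0,0,0,0.7],[0,0,0,0,0,0,0.7]]
  ]
}}

```text
time_s: 14.02
tool_pos: [0.4213, 0.3323, 0.2169]
eef_rot: [3.141, 0.001, -3.094]
force: [4.2, 5.8, -5.6]
finger_gap: 0.407
grip_force: 35.0
```

Emit:
{"op": "move_arm", "data": {
  "series": [
    [[0,0,0,0,0,-0.04,0.7],[0,0,0,0,0,-0.04,0.7],[0,0,0,0,0,0,0.7],[0,0,0,0,0,0,0.7]]
  ]
}}

```text
time_s: 14.52
tool_pos: [0.4212, 0.3322, 0.2183]
eef_rot: [3.141, 0.001, -3.094]
force: [6.9, 8.0, -14.3]
finger_gap: 0.408
grip_force: 35.0
```

The pull rises to 14 N at 100.5 mm, so this is the firm end. One check by picture.

```bash
python3 two.py pics/c4.png
```

```text
(no output)
```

View pics/c4.png

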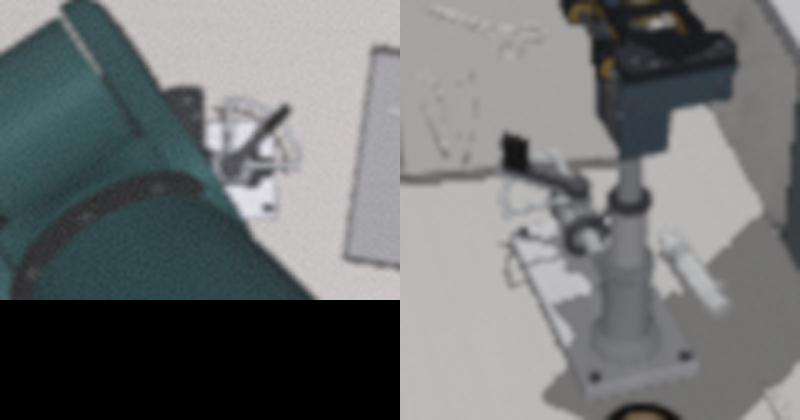

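Rod and sleeve are both drawn out: the sleeve's collar is at (628,200) with the rod above it to the held head. The lever is still at 45°.

```bash
python3 -c "
from plant import order;print(order.finish_job())"
```

```text
the job is handed in; nothing more can be done
None
```

The job is handed in, verdict not shown: the valve lever is at about 45° (0.80 rad by the last image measurement), and the lance is held at its second stop with the button pressed and nothing lying around touched as far as the pictures show.

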